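Index a flange three clicks under a sprung gauge

TASK

Check the flange for run-out: push the gauge slide down until its sprung foot presses lightly on the flange, with the spring about half way in and not bottomed, and leave it there. Then grip the bar handle and turn the dividing table clockwise (seen from above) from its home stop, counting the clicks, to the third stop and no further. Finish while still gripping the handle, holding the table at rest on the third stop; leave the other things on the bench alone.

Things in the scene. Friction and masses are not known exactly. Their poses are not given: they have to be found in the camera images.
- handle_grip (a point): Centre of the steel bar handle of the dividing table, on the table's vertical axis, about 165 mm above the bench. The bar is a level block 76 mm long (its own x), 16 mm thick (its own y; grip across this) and 38 mm high, on a 20 mm spindle standing on a round clamp of 68 mm diameter. The bar and its axes turn with the table.
- table_index (a joint): Angle of the dividing table (rad), growing clockwise seen from above. Home stop at 0, and then a sprung ball detent every 24 degrees (0.419 rad): first stop 0.419, second 0.838, third 1.257, with two more stops after it. It starts at rest in the home stop. Each click takes about 0.25 N m at most to pull out of a stop; half way to the next the ball tips over and pulls the table into it.
- handle: The same handle as a body (bar, spindle and clamp in one), for contact. Origin on the table's axis at the flange's top face, 84 mm above the bench; the bar's centre is 81 mm above it. The flange has 15 dark holes at 24 degrees on a 220 mm circle; at each stop one hole faces the fixed upright pointer at the edge, which is 137 mm from the axis, 88 mm high.
- flange: Steel disc 250 mm in diameter, 12 mm thick, clamped flat on the dividing table and turning with it. Origin: centre of its underside, 72 mm above the bench; top face 84 mm above the bench.
- gauge_cap (a point): Centre of the top face of the round steel cap (28 mm in diameter, 14 mm high) over the gauge's foot: push down here. The foot is straight below it, over the flange, 74 to 93 mm from the table's axis. The cap's top is 144 mm above the bench when the foot just touches the flange and lower by the spring's travel once pressed. The point's own +x points level from the cap to the stand's post, 70 mm away; the post is 18 mm thick and 185 mm tall.
- gauge_slide (a joint): How far the gauge slide has been pushed down (m), 0 at the top, 0.060 at the bottom. It stays where it is left: friction of about 9 N, less about 2.5 N of own weight, so some 6.5 N moves it. The foot just touches the flange at 0.045.
- foot (a joint): How far the sprung foot is pushed into the slide (m): 0 free, 0.012 bottomed; about 0.6 N per mm. Sound reading pressure: about 0.005.
- shoe: The foot's round steel shoe, 14 mm in diameter, 8 mm high, on an 8 mm stem under the cap. Origin: centre of its underside.
- finial: Bystander: brass ball 34 mm on a steel post with a 52 mm round foot, 85 mm tall, loose beside the dividing table. Origin under its foot.
- hammer: Bystander: hammer lying on the bench beside the dividing table. Origin under its middle, handle to its -x.
- magnet: Bystander: dark welding magnet block 90 x 18 x 50 mm. Origin under its centre.
- collar: Bystander: steel collar 60 mm outside, 36 mm bore, 22 mm high. Origin under its centre.
- can: Bystander: spray can 64 mm in diameter, 190 mm tall. Origin under its centre.
- jar: Bystander: jar 52 mm in diameter, 90 mm tall. Origin under its centre.
- gauge_stand: The gauge's stand with its slide, for contact: grey foot 56 x 60 x 20 mm on the bench beyond the table, post on it. Origin: the post's axis at bench level; the slide's arm points to its -x.
Things that resemble listed ones, but are neither listed nor needed, are in the scene too. Leave any brown or red look-alike of the gauge_stand alone.

How it is judged:
By the outcome, as a careful person would: the job done as asked, in the order asked, and still so for the second after the job is handed in, while the arm keeps its last pose, push and grip.
It also fails if it takes over 54 s, if anything falls off the work surface, if the arm or the gripper's body presses on something with over 40 N, if the wrist force passes 120 N, or if a joint passes its speed limit or range.

ROBOT

A 6-joint arm with a two-finger parallel gripper is mounted at the origin on the work surface. World frame = base frame: x ahead of the robot, y to its left, z up, the work surface at z = 0. Lengths are in m, angles in rad, forces in N, time in s.
With the tool pointing down it reaches from about 0.35 to 0.975 m from the base axis. Payload 7.1 kg.
Tool frame: the origin (TCP) lies at the very end of the fingers, on their centre line; the grasp point (between the pads) lies 19 mm behind it; z points along the fingers, y is the line along which they close (so a half turn about z gives the same grasp; the last joint's range is limited). The gripper opens to 88 mm and grips with 3 to 60 N. Pads are 20 mm wide; open, the fingers measure 115 mm over their backs; the gripper's body (75 mm by 178 mm) begins 61 mm behind the grasp point.
Start: joints at [-1.278, 0.423, 1.63, -0, 1.089, -0.019], TCP at [0.192, -0.595, 0.223] pointing down, gripper open.
Joint ranges: [-3, 3], [-0.9, 2.11], [0.09, 2.58], [-1.31, 4.45], [0.11, 2.69], [-2.54, 2.54]. Speed limits (rad/s): [2.39, 2.39, 3.01, 3.14, 3.14, 3.14].

INTERFACE

Orientations are given as [roll, pitch, yaw] about the fixed x, y, z axes, in that order (R = Rz(yaw) Ry(pitch) Rx(roll)).
In Python, from workcell import ctrl gives the robot as it stands.
- The arm moves only by the tool send_rows, never from a script. Its arguments are lists of equal length, an entry for each row: "linear": the shift along the tool's x, y, z in units of 25 mm (1.0 is 25 mm), a list of three; "angular": the turn, a rotation vector about the tool's x, y, z in units of 6 degrees (1.0 is 6 degrees), a list of three; "gripper": the finger opening in mm, from 0 to 87.8. A call has 1 to 5 rows; each row is the pose to reach, as a shift and turn from the pose commanded when the call began, along the tool's axes at that moment; what a row does not reach only later rows make up. A row lasts 1/10 s, in which the tool goes at most 50 mm and 8.59 degrees, less where a joint would pass 70% of its speed; a pose out of reach is approached as far as the arm can. A call with a gripper value outside its range is refused whole. The fingers move at their own pace and stop on an object; "squeeze" is the grip in N (left out, the last holds). Time passes only in rows, so rows that repeat a pose let the fingers close. It gives the time, the measured TCP pose, the force, the opening and the grip force at its end, in the units of the state.
- ctrl.state(): the state, without advancing time (a new reading comes with each control period).
- ctrl.read_camera(name): name is "scene" or "top"; returns (picture, depth): 384x512x3 uint8, blue, green, red; 384x512 float32, m along the optical axis (not along the pixel's ray), 0 where there is no reading.
- ctrl.camera_params(name): a dict with "fov_y" (degrees; the focal length in pixels is half the picture's height over the tangent of half this angle, whatever the lens; pixels are square), "cx", "cy" (the principal point, pixels), "k1" (the pictures are not rectified: a ray, as slopes to the right and down, at radius r is drawn at 1 + k1 r^2 times it, then the intrinsics apply), "rvec" (rotation vector, rad) and "tvec" (3), from world to camera coordinates, as OpenCV has them. Camera axes: x right, y down, z forward; pixel columns grow to the right and rows downward; lengths in m; the calibration is good to about 2 mm. A picture is of the moment at which its call begins. camera_params takes no time and is no camera call.
- ctrl.job_done(): hands the job in; it is judged then, once.
Trained networks look in the newest picture that a camera, given by its name, has taken for a name from the list of things; names that differ only in an ending like _2 or _b are one class to them, and where a whole thing is asked for, a point or a joint stands for the part that bears it (a point fixed in the world has none). Each returns a list of dicts, best first, with "p" (0 to 1); they miss things now and then, are a little off and sometimes report something else, mostly with a low value. They report only what shows in the picture. A call takes as long as a camera call. They do not tell look-alikes from the thing itself.
- ctrl.outline_of(target, camera): "pixels" (384x512 bool, what is visible of it) and "location" ([column, row] in pixels, amid what is visible of it).
The state is a dict: "time_s": time; "joint_pos": joint angles; "joint_vel": joint speeds; "effort": joint torques, N m; "ee_pos": TCP position; "ee_rot": TCP orientation; "wrist_force": force on the tool from outside, world axes, zero at the start; "moment": the same for the moment, N m; "gripper_width": finger opening in m; "gripper_force": force on a finger pad.
Only numpy, scipy, OpenCV 4.12 (cv2) and the standard library are available. Lean on these libraries where they do the work, as an engineer would, in place of code of your own. Each camera call takes 0.05 s, during which the arm holds its last target. There are 200 camera calls.

## Working session

There is one attempt and no reset: what is moved stays moved. The work goes in short steps, Python scripts to look and compute and a tool call to move; the robot and the scene stay as the last step left them, time stands still between calls to the robot, and variables do not carry over. Pictures are saved under pics/ and viewed, at most 10 in all, crops included, and the job is handed in when it is done.

Besides the shell and the picture viewer there is one more tool, called after ">>>" as name(argument=value, ...) on one line, values as JSON. send_rows: Moves the arm, as the interface text tells. Its arguments: {"type":"object","properties":{"linear":{"type":"array"},"angular":{"type":"array"},"gripper":{"type":"array"},"squeeze":{"type":"number"}},"required":["linear","angular","gripper"]}

```bash
mkdir -p pics
cat > h.py <<'E'
import numpy as np, cv2
from workcell import ctrl
def K(n):
    p=ctrl.camera_params(n); f=192/np.tan(np.radians(p["fov_y"])/2)
    return np.array([[f,0,p["cx"]],[0,f,p["cy"]],[0,0,1.]]),np.array([p["k1"],0,0,0.]),cv2.Rodrigues(np.array(p["rvec"],float))[0],np.array(p["tvec"],float).ravel()
def cloud(n,px,z):
    k,d,R,t=K(n); px=np.asarray(px,float).reshape(-1,1,2)
    u=cv2.undistortPoints(px,k,d).reshape(-1,2); z=np.asarray(z).ravel()
    return (np.c_[u*z[:,None],z]-t)@R
def proj(n,P):
    k,d,R,t=K(n); return cv2.projectPoints(np.asarray(P,float).reshape(-1,3),R,t,k,d)[0].reshape(-1,2)
def mask_pts(n,m,dep):
    r,c=np.nonzero(m&(dep>0)); return cloud(n,np.c_[c,r],dep[r,c])
E
python3 - <<'E'
from h import *
for n in ("scene","top"):
    im,d=ctrl.read_camera(n); cv2.imwrite(f"pics/{n}0.png",cv2.resize(im,(768,576))); np.savez(f"{n}0.npz",im=im,d=d)
    for t in ("handle_grip","gauge_cap","gauge_stand","flange","shoe"):
        for o in ctrl.outline_of(t,n):
            P=mask_pts(n,o["pixels"],d)
            print(n,t,round(o["p"],2),np.round(o["location"]),o["pixels"].sum(),np.round(np.median(P,0),3) if len(P) else "",np.round(np.percentile(P,[2,98],axis=0),3).tolist() if len(P) else "")
print(ctrl.state())
E
```

```text
scene handle_grip 0.82 [262. 174.] 495 [ 0.523 -0.009  0.129] [[0.472, -0.049, 0.083], [0.553, 0.016, 0.184]]
scene handle_grip 0.26 [382. 224.] 349 [0.372 0.37  0.036] [[0.323, 0.345, 0.002], [0.409, 0.393, 0.053]]
scene gauge_cap 0.79 [159. 168.] 293 [ 0.715 -0.277  0.167] [[0.552, -0.485, -0.001], [0.777, -0.256, 0.189]]
scene gauge_cap 0.77 [231. 183.] 304 [ 0.633 -0.033  0.165] [[0.588, -0.056, 0.129], [0.685, -0.017, 0.184]]
scene gauge_cap 0.6 [346. 202.] 311 [0.509 0.293 0.171] [[0.387, 0.246, 0.026], [0.558, 0.316, 0.189]]
scene gauge_stand 0.94 [336. 222.] 957 [0.545 0.292 0.078] [[0.291, 0.188, -0.002], [0.573, 0.32, 0.188]]
scene gauge_stand 0.63 [224. 199.] 760 [ 0.672 -0.036  0.109] [[0.592, -0.072, 0.002], [0.702, -0.014, 0.184]]
scene gauge_stand 0.56 [156. 188.] 726 [ 0.761 -0.278  0.098] [[0.685, -0.345, -0.002], [0.793, -0.255, 0.188]]
scene flange 0.56 [265. 194.] 2115 [0.542 0.016 0.083] [[0.404, -0.101, 0.075], [0.637, 0.104, 0.086]]
scene shoe 0.38 [382. 224.] 282 [0.379 0.368 0.036] [[0.339, 0.346, 0.004], [0.409, 0.388, 0.052]]
top handle_grip 0.5 [246. 208.]
[... 798 characters left out ...]
 0.098, 0.089]]
{'time_s': 0.6, 'joint_pos': array([-1.27802113e+00,  4.23067804e-01,  1.62991094e+00, -9.49868304e-06,
        1.08859040e+00, -1.90205536e-02]), 'joint_vel': array([-0.0006215 , -0.00241431, -0.0007269 ,  0.00038071, -0.00035673,
        0.00081143]), 'effort': array([-1.35025868e-03, -5.44296277e+01, -2.73932666e+01,  6.41889987e-02,
        1.69108110e-02, -2.05577498e-05]), 'ee_pos': array([ 0.19173506, -0.59484572,  0.22269087]), 'ee_rot': array([3.14156931e+00, 8.86136007e-06, 3.11800159e-01]), 'wrist_force': array([0.41280895, 0.55813095, 0.67561558]), 'moment': array([ 0.03597301,  0.05061901, -0.00338535]), 'gripper_force': 0.0, 'gripper_width': 0.08788255656973729}
```

View pics/scene0.png

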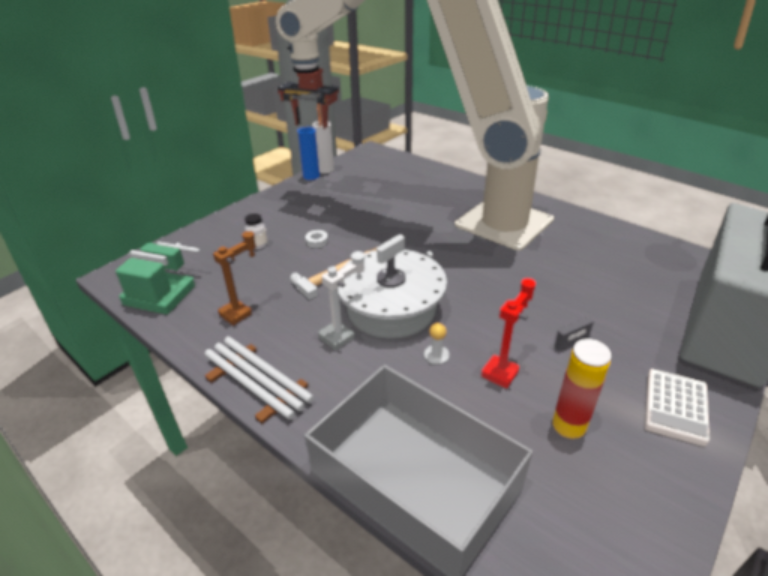

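View pics/top0.png

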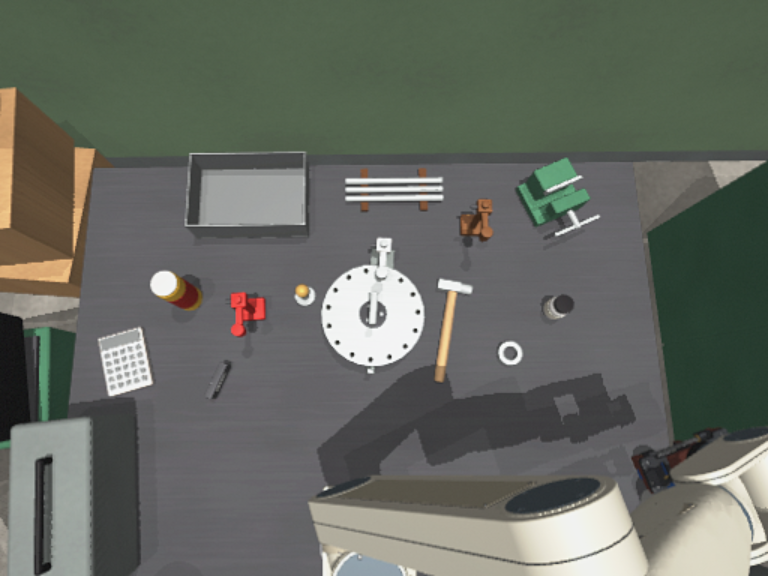

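The scene shows three gauge stands: brown at about (232,275) in the enlarged picture, red at (510,330) and grey at (340,300). Only the grey one stands beyond the table with its cap over the flange (enlarged top view (383,265)), so it fits. Next I'll measure the axis, bar and cap, and confirm with one crop.

Run:
```python
from h import *
for n in ("scene","top"):
    z=np.load(f"{n}0.npz"); im,d=z["im"],z["d"]
    r,c=np.nonzero(d>0); P=cloud(n,np.c_[c,r],d[r,c])
    near=np.hypot(P[:,0]-.51,P[:,1]+.012)<.22
    f=P[near&(abs(P[:,2]-.084)<.004)]; f=f[np.hypot(f[:,0]-.51,f[:,1]+.012)<.14]
    h=cv2.convexHull(f[:,:2].astype(np.float32)); (cx,cy),rad=cv2.minEnclosingCircle(h); e=cv2.fitEllipse(h)
    print(n,"flange",cx,cy,rad,e,f[:,2].mean())
    b=P[near&(P[:,2]>.175)&(np.hypot(P[:,0]-cx,P[:,1]-cy)<.045)]
    print(" bar",cv2.minAreaRect(b[:,:2].astype(np.float32)),b[:,2].mean(),len(b))
    dd=np.hypot(P[:,0]-cx,P[:,1]-cy)
    g=P[near&(P[:,2]>.17)&(dd>.06)&(dd<.2)&(abs(P[:,1]+.035)<.06)&(P[:,0]>.55)]
    print(" gauge",cv2.minAreaRect(g[:,:2].astype(np.float32)),len(g))
    for x0 in np.arange(.56,.71,.01):
        s=g[(g[:,0]>=x0)&(g[:,0]<x0+.01)]
        if len(s): print("  ",round(x0,2),len(s),np.round([s[:,1].min(),s[:,1].max(),s[:,2].max(),np.median(s[:,2])],3))
im=np.load("top0.npz")["im"]; a=cv2.resize(im[140:260,190:310],None,fx=5,fy=5,interpolation=cv2.INTER_CUBIC); cv2.imwrite("pics/crop.png",a)
```

```text
scene flange 0.5091685056686401 -0.00933333020657301 0.13335973024368286 ((0.5128062963485718, -0.014456569217145443), (0.245708629488945, 0.2571219801902771), 98.82752990722656) 0.08314436999778284
 bar ((0.5158670544624329, -0.014512356370687485), (0.016818268224596977, 0.07417437434196472), 86.9432144165039) 0.181120499252449 87
 gauge ((0.6348845362663269, -0.03919171169400215), (0.030734386295080185, 0.10023495554924011), 85.4278335571289) 111
   0.58 7 [-0.045 -0.03   0.184  0.183]
   0.59 20 [-0.052 -0.024  0.184  0.183]
   0.6 28 [-0.05  -0.021  0.187  0.181]
   0.61 6 [-0.039 -0.03   0.182  0.176]
   0.65 4 [-0.048 -0.027  0.183  0.182]
   0.66 17 [-0.052 -0.027  0.186  0.182]
   0.67 25 [-0.058 -0.029  0.185  0.175]
   0.68 4 [-0.046 -0.036  0.171  0.171]
top flange 0.5071240663528442 -0.012847291305661201 0.13240405917167664 ((0.5133293271064758, -0.014810994267463684), (0.24603040516376495, 0.25269508361816406), 83.32473754882812) 0.08397089908037024
 bar ((0.5144610404968262, -0.014862297102808952), (0.013609761372208595, 0.0750366598367691), 89.07441711425781) 0.1832112955544715 101
 gauge ((0.6313207745552063, -0.04113203287124634), (0.03193938359618187, 0.09718542546033859), 86.4589614868164) 113
   0.58 16 [-0.047 -0.026  0.189  0.183]
   0.59 19 [-0.047 -0.023  0.188  0.183]
   0.6 17 [-0.047 -0.026  0.189  0.184]
   0.61 2 [-0.044 -0.034  0.17   0.17 ]
   0.62 1 [-0.034 -0.034  0.17   0.17 ]
   0.63 2 [-0.038 -0.034  0.171  0.171]
   0.64 3 [-0.056 -0.049  0.172  0.172]
   0.65 15 [-0.056 -0.028  0.191  0.172]
   0.66 23 [-0.056 -0.028  0.188  0.182]
   0.67 15 [-0.06  -0.028  0.186  0.173]
```

View pics/crop.png

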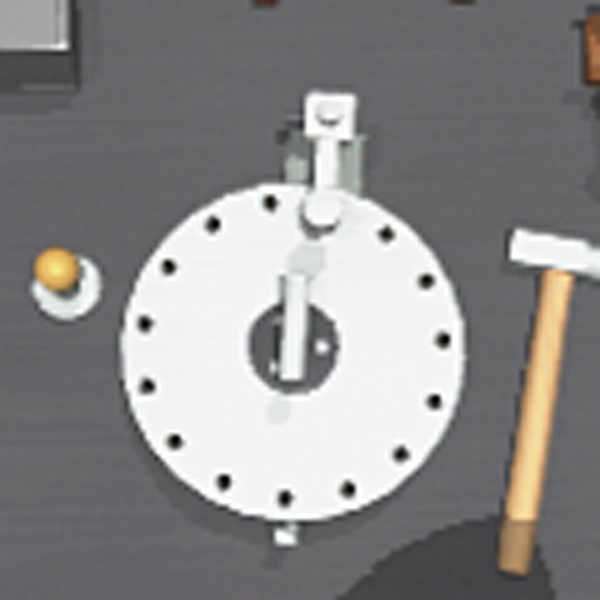

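The crop confirms it: the grey gauge cap is at crop (322,208), over the flange rim. The bar is nearly along +x, and the home hole at (285,497) faces the pointer at (285,535). One refinement of the axis from the holes, plus the bar and cap.

```bash
cat >> h.py <<'E'
from scipy.optimize import least_squares
def at_z(n,px,z):
    k,d,R,t=K(n); u=cv2.undistortPoints(np.asarray(px,float).reshape(-1,1,2),k,d).reshape(-1,2)
    r=np.c_[u,np.ones(len(u))]@R; o=-R.T@t; return o+r*((z-o[2])/r[:,2])[:,None]
def holes(n,im,c0=(.513,-.0146)):
    g=im.max(2).astype(np.uint8); _,_,st,ce=cv2.connectedComponentsWithStats((g<(150 if n=="top" else 130)).astype(np.uint8))
    P=at_z(n,ce,.084); r=np.hypot(P[:,0]-c0[0],P[:,1]-c0[1]); ok=(abs(r-.11)<.007)&(st[:,4]<40); P=P[ok]
    a=np.arctan2(P[:,1]-c0[1],P[:,0]-c0[0])
    f=lambda v:(np.hypot(P[:,0]-v[0],P[:,1]-v[1])-.11)
    s=least_squares(f,c0,loss="soft_l1",f_scale=.001).x
    a=np.degrees(np.arctan2(P[:,1]-s[1],P[:,0]-s[0])); ph=np.degrees(np.angle(np.mean(np.exp(1j*np.radians(a*15)))))/15
    return s,len(P),ph,np.abs(f(s)).max(),np.sort(a)
E
python3 - <<'E'
from h import *
for n in ("scene","top"):
    z=np.load(f"{n}0.npz"); im,d=z["im"],z["d"]; print(n,holes(n,im))
    # bar top / cap top: bright pixels by height
    r,c=np.nonzero(d>0); P=cloud(n,np.c_[c,r],d[r,c])
    m=(np.hypot(P[:,0]-.513,P[:,1]+.0146)<.05)&(P[:,2]>.172); q=at_z(n,np.c_[c,r][m],.184)[:,:2]
    mu=q.mean(0); w,v=np.linalg.eigh(np.cov((q-mu).T)); print(" bar",mu,np.degrees(np.arctan(v[1,1]/v[0,1])))
    m=(np.hypot(P[:,0]-.597,P[:,1]+.036)<.03)&(P[:,2]>.178); q=at_z(n,np.c_[c,r][m],.189)[:,:2]
    print(" cap",cv2.minEnclosingCircle(q.astype(np.float32)),q.mean(0),np.percentile(P[m,2],[10,50,90]))
E
```

```text
scene (array([ 0.51501757, -0.01511933]), 1, np.float64(9.565235436027253), np.float64(5.849865175600044e-09), array([-14.43476456]))
 bar [ 0.52491604 -0.00874859] -0.6817936430963562
 cap ((0.6067425608634949, -0.029841823503375053), 0.015468130819499493) [ 0.60631326 -0.02899786] [0.18006393 0.18302597 0.18424877]
top (array([ 0.51578317, -0.016428  ]), 14, np.float64(7.96241198586664), np.float64(0.0009952809096953896), array([-160.30907583, -135.43739928, -112.37083299,  -88.26363917,
        -64.34934816,  -40.16859484,    7.74100749,   32.23706158,
         56.0929209 ,   79.39524423,  104.33003717,  128.15721129,
        152.10698817,  176.31273255]))
 bar [ 0.51304876 -0.0151291 ] -3.067079139199309
 cap ((0.5945450067520142, -0.03599834442138672), 0.013791181147098541) [ 0.59433451 -0.03586551] [0.18102418 0.18394951 0.18678878]
```

>>> send_rows(linear=[[1.11,-0.82,-0.05],[2.22,-1.63,-0.11],[3.34,-2.45,-0.16],[4.45,-3.27,-0.22],[5.56,-4.08,-0.27]], angular=[[0,0,-1.34],[0,0,-2.67],[0,0,-4.01],[0,0,-5.35],[0,0,-6.68]], gripper=[0,0,0,0,0], squeeze=10)

```text
time_s: 1.1
ee_pos: [0.2934, -0.454, 0.2296]
ee_rot: [3.141, 0.0, 1.017]
wrist_force: [0.8, -0.0, -0.4]
gripper_width: 0.0509
gripper_force: 0.0
```

>>> send_rows(linear=[[1.38,0.09,-0.05],[2.75,0.18,-0.11],[4.13,0.27,-0.16],[5.51,0.36,-0.22],[6.89,0.46,-0.27]], angular=[[0,0,-1.34],[0,0,-2.67],[0,0,-4.01],[0,0,-5.35],[0,0,-6.68]], gripper=[0,0,0,0,0])

```text
time_s: 1.6
ee_pos: [0.3946, -0.3141, 0.2365]
ee_rot: [3.141, 0.0, 1.717]
wrist_force: [0.7, -1.2, -0.7]
gripper_width: 0.0114
gripper_force: 0.0
```

>>> send_rows(linear=[[1.0,0.96,-0.05],[1.99,1.91,-0.11],[2.99,2.87,-0.16],[3.98,3.82,-0.22],[4.98,4.78,-0.27]], angular=[[0,0,-1.34],[0,0,-2.67],[0,0,-4.01],[0,0,-5.35],[0,0,-6.68]], gripper=[0,0,0,0,0])

```text
time_s: 2.1
ee_pos: [0.4956, -0.174, 0.2432]
ee_rot: [3.141, 0.0, 2.416]
wrist_force: [0.3, 0.3, -0.3]
gripper_width: 0.0007
gripper_force: 0.0
```

>>> send_rows(linear=[[0.15,1.37,-0.05],[0.3,2.74,-0.11],[0.45,4.12,-0.16],[0.6,5.49,-0.22],[0.75,6.86,-0.27]], angular=[[0,0,-1.34],[0,0,-2.67],[0,0,-4.01],[0,0,-5.35],[0,0,-6.68]], gripper=[0,0,0,0,0])

```text
time_s: 2.6
ee_pos: [0.5962, -0.0338, 0.2499]
ee_rot: [-3.142, 0.0, 3.116]
wrist_force: [0.7, 0.4, -0.4]
gripper_width: 0.0004
gripper_force: 0.0
```

>>> send_rows(linear=[[0,0,0],[0,0,0]], angular=[[0,0,0],[0,0,0]], gripper=[0,0])

```text
time_s: 2.8
ee_pos: [0.5953, -0.0347, 0.2494]
ee_rot: [-3.141, -0.001, 3.11]
wrist_force: [0.1, 0.1, -0.2]
gripper_width: 0.0005
gripper_force: 0.0
```

>>> send_rows(linear=[[0,-0.04,0.7],[0,-0.04,1.4],[0,-0.04,2.0],[0,-0.04,2.2],[0,-0.04,2.2]], angular=[[0,0,0],[0,0,0],[0,0,0],[0,0,0],[0,0,0]], gripper=[0,0,0,0,0])

```text
time_s: 3.3
ee_pos: [0.5947, -0.0366, 0.1939]
ee_rot: [3.142, -0.002, 3.109]
wrist_force: [-0.2, -0.7, -0.3]
gripper_width: 0.0006
gripper_force: 0.0
```

>>> send_rows(linear=[[0,0,0.08],[0,0,0.16],[0,0,0.24],[0,0,0.24]], angular=[[0,0,0],[0,0,0],[0,0,0],[0,0,0]], gripper=[0,0,0,0])

```text
time_s: 3.7
ee_pos: [0.5954, -0.0361, 0.1887]
ee_rot: [-3.142, 0.0, 3.11]
wrist_force: [0.4, 0.0, 0.3]
gripper_width: 0.0001
gripper_force: 0.0
```

>>> send_rows(linear=[[0,0,0.08],[0,0,0.16],[0,0,0.24],[0,0,0.24]], angular=[[0,0,0],[0,0,0],[0,0,0],[0,0,0]], gripper=[0,0,0,0])

```text
time_s: 4.1
ee_pos: [0.5955, -0.0361, 0.1829]
ee_rot: [3.142, 0.0, 3.11]
wrist_force: [-1.4, 1.3, 2.6]
gripper_width: 0.0003
gripper_force: 1.4
```

>>> send_rows(linear=[[0,0,0.1],[0,0,0.2],[0,0,0.3],[0,0,0.4]], angular=[[0,0,0],[0,0,0],[0,0,0],[0,0,0]], gripper=[0,0,0,0])

```text
time_s: 4.5
ee_pos: [0.5956, -0.0361, 0.1732]
ee_rot: [3.142, 0.0, 3.11]
wrist_force: [-2.9, 0.7, 6.7]
gripper_width: 0.0005
gripper_force: 3.3
```

>>> send_rows(linear=[[0,0,0.1],[0,0,0.2],[0,0,0.3],[0,0,0.4]], angular=[[0,0,0],[0,0,0],[0,0,0],[0,0,0]], gripper=[0,0,0,0])

```text
time_s: 4.9
ee_pos: [0.5956, -0.0361, 0.1632]
ee_rot: [3.142, 0.0, 3.11]
wrist_force: [-2.7, 0.5, 6.4]
gripper_width: 0.0004
gripper_force: 3.3
```

>>> send_rows(linear=[[0,0,0.1],[0,0,0.2],[0,0,0.3],[0,0,0.4],[0,0,0.5]], angular=[[0,0,0],[0,0,0],[0,0,0],[0,0,0],[0,0,0]], gripper=[0,0,0,0,0])

```text
time_s: 5.4
ee_pos: [0.5955, -0.0361, 0.1507]
ee_rot: [3.142, 0.0, 3.11]
wrist_force: [-2.5, 0.6, 6.2]
gripper_width: 0.0005
gripper_force: 3.3
```

>>> send_rows(linear=[[0,0,0.08],[0,0,0.16]], angular=[[0,0,0],[0,0,0]], gripper=[0,0])

```text
time_s: 5.6
ee_pos: [0.5956, -0.0361, 0.1467]
ee_rot: [3.142, 0.0, 3.11]
wrist_force: [-1.7, -0.2, 7.2]
gripper_width: -0.0
gripper_force: 3.3
```

>>> send_rows(linear=[[0,0,0.06]], angular=[[0,0,0]], gripper=[0])

```text
time_s: 5.7
ee_pos: [0.5955, -0.036, 0.1451]
ee_rot: [3.142, 0.0, 3.11]
wrist_force: [-1.7, 1.5, 6.6]
gripper_width: 0.0004
gripper_force: 3.3
```

>>> send_rows(linear=[[0,0,0.06]], angular=[[0,0,0]], gripper=[0])

```text
time_s: 5.8
ee_pos: [0.5956, -0.0361, 0.1438]
ee_rot: [3.142, 0.0, 3.11]
wrist_force: [-3.1, -0.1, 7.9]
gripper_width: 0.0008
gripper_force: 4.1
```

>>> send_rows(linear=[[0,0,0.06]], angular=[[0,0,0]], gripper=[0])

```text
time_s: 5.9
ee_pos: [0.5956, -0.0361, 0.1424]
ee_rot: [3.142, 0.0, 3.11]
wrist_force: [-3.3, 0.2, 9.3]
gripper_width: 0.0004
gripper_force: 4.5
```

>>> send_rows(linear=[[0,0,0.05],[0,0,0.09],[0,0,0.09]], angular=[[0,0,0],[0,0,0],[0,0,0]], gripper=[0,0,0])

```text
time_s: 6.2
ee_pos: [0.5956, -0.036, 0.1402]
ee_rot: [3.142, 0.0, 3.11]
wrist_force: [-2.8, 0.1, 8.9]
gripper_width: 0.0005
gripper_force: 4.0
```

>>> send_rows(linear=[[0,0,0.04],[0,0,0.04],[0,0,0.04]], angular=[[0,0,0],[0,0,0],[0,0,0]], gripper=[0,0,0])

```text
time_s: 6.5
ee_pos: [0.5956, -0.0361, 0.1393]
ee_rot: [-3.142, 0.0, 3.11]
wrist_force: [-2.3, 0.3, 8.0]
gripper_width: 0.0004
gripper_force: 4.5
```

>>> send_rows(linear=[[0,0,-0.3],[0,0,-1.3],[0,0,-2.6],[0,0,-3.6],[1.2,0.25,-3.6]], angular=[[0,0,0],[0,0,0],[0,0,0],[0,0,0],[0,0,0]], gripper=[0,0,0,0,0])

```text
time_s: 7.0
ee_pos: [0.5703, -0.0295, 0.2326]
ee_rot: [-3.141, 0.01, 3.109]
wrist_force: [0.1, 0.0, -0.2]
gripper_width: 0.0002
gripper_force: 0.0
```

>>> send_rows(linear=[[1.1,0.25,0],[2.09,0.47,0],[2.09,0.47,0],[2.09,0.47,0]], angular=[[0,0,0],[0,0,0],[0,0,0],[0,0,0]], gripper=[50,50,50,50])

```text
time_s: 7.4
ee_pos: [0.5143, -0.0155, 0.229]
ee_rot: [-3.142, 0.001, 3.11]
wrist_force: [0.5, -0.9, -0.4]
gripper_width: 0.0291
gripper_force: 0.0
```

Run:
```python
from h import *
S=[]
for n in ("scene","top"):
    im,d=ctrl.read_camera(n); np.savez(f"{n}1.npz",im=im,d=d)
    c=proj(n,[[.55,-.02,.12]])[0].astype(int); y,x=max(c[1]-60,0),c[0]-60; S.append(cv2.resize(im[y:y+120,x:x+120],(400,400),interpolation=cv2.INTER_CUBIC))
    if n=="scene":
        for o in ctrl.outline_of("gauge_cap",n):
            if abs(o["location"][0]-231)<20: print(o["p"],o["location"])
        z=np.load("scene0.npz")["d"]; r,cc=np.nonzero(d>0); P=cloud(n,np.c_[cc,r],d[r,cc]); m=(np.hypot(P[:,0]-.598,P[:,1]+.036)<.013)&(P[:,2]>.1)&(P[:,2]<.2); print("cap z",np.percentile(P[m,2],[50,80,90,97]),m.sum())
s=ctrl.state(); print(s["ee_pos"],s["ee_rot"]); cv2.imwrite("pics/c1.png",np.hstack(S))
```

```text
0.58 [231.7, 194.7]
cap z [0.12852124 0.13801633 0.13893524 0.13958159] 78
[ 0.51496669 -0.01573734  0.22859256] [-3.14153012e+00  9.65961442e-04  3.10974361e+00]
```

View pics/c1.png

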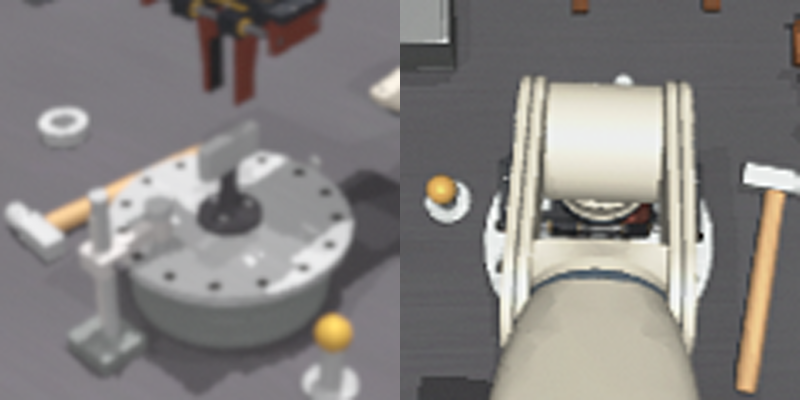

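The left crop shows the cap lowered to about 139 mm at (160,212), with the fingers above and astride the bar at (228,148). The right crop shows the arm hiding the table. I'll descend and grip.

>>> send_rows(linear=[[0,0,0.0],[0,0,0.8],[0,0,1.8],[0,0,2.8],[0,0,3.3]], angular=[[0,0,0],[0,0,0],[0,0,0],[0,0,0],[0,0,0]], gripper=[50,50,50,50,50])

```text
time_s: 8.05
ee_pos: [0.5131, -0.0156, 0.1439]
ee_rot: [3.142, -0.003, 3.11]
wrist_force: [-0.2, 0.0, -0.5]
gripper_width: 0.0498
gripper_force: 0.0
```

>>> send_rows(linear=[[0,0,0],[0,0,0],[0,0,0],[0,0,0],[0,0,0]], angular=[[0,0,0],[0,0,0],[0,0,0],[0,0,0],[0,0,0]], gripper=[25,22,18,14,12], squeeze=5)

```text
time_s: 8.55
ee_pos: [0.5145, -0.0163, 0.147]
ee_rot: [-3.14, 0.002, 3.111]
wrist_force: [-0.8, -4.6, 3.2]
gripper_width: 0.0181
gripper_force: 5.1
```

>>> send_rows(linear=[[0,0,0],[0,0,0],[0,0,0]], angular=[[0,0,0],[0,0,0],[0,0,0]], gripper=[10,10,10])

```text
time_s: 8.85
ee_pos: [0.5145, -0.0163, 0.147]
ee_rot: [-3.14, 0.002, 3.11]
wrist_force: [-0.9, -5.4, 3.2]
gripper_width: 0.0182
gripper_force: 5.2
```

```bash
python3 -c "
from h import *
s=ctrl.state(); print({k:np.round(s[k],4) for k in ('time_s','ee_pos','ee_rot','wrist_force','moment','gripper_width','gripper_force','joint_pos')})"
```

```text
{'time_s': np.float64(8.85), 'ee_pos': array([ 0.5145, -0.0163,  0.147 ]), 'ee_rot': array([-3.1403e+00,  2.0000e-03,  3.1103e+00]), 'wrist_force': array([-0.8926, -5.44  ,  3.1795]), 'moment': array([-0.9252,  0.0323,  0.0465]), 'gripper_width': np.float64(0.0182), 'gripper_force': np.float64(5.227), 'joint_pos': array([-5.4000e-02,  3.7040e-01,  1.9291e+00, -1.7000e-03,  8.4010e-01,
       -1.5924e+00])}
```

Only one pad bears (Fy −5.4 N), so the bar lies slightly to −y of the tool. I'll shift about 1 mm that way.

>>> send_rows(linear=[[0,-0.05,0],[0,-0.05,0],[0,-0.05,0]], angular=[[0,0,0],[0,0,0],[0,0,0]], gripper=[8,8,8])

```text
time_s: 9.15
ee_pos: [0.5144, -0.0166, 0.1466]
ee_rot: [3.141, 0.002, 3.11]
wrist_force: [-0.3, 0.3, 5.8]
gripper_width: 0.0188
gripper_force: 5.0
```

```bash
python3 -c "
from h import *
s=ctrl.state(); print({k:np.round(s[k],4) for k in ('time_s','ee_pos','ee_rot','wrist_force','moment','gripper_width','gripper_force')})"
```

```text
{'time_s': np.float64(9.15), 'ee_pos': array([ 0.5144, -0.0166,  0.1466]), 'ee_rot': array([3.1414e+00, 1.7000e-03, 3.1099e+00]), 'wrist_force': array([-0.3332,  0.2814,  5.7749]), 'moment': array([ 0.1061, -0.2354, -0.0047]), 'gripper_width': np.float64(0.0188), 'gripper_force': np.float64(5.0136)}
```

Width 18.8 mm is more than the 16 mm bar, so the tips may be touching the 20 mm spindle just below it. I'll release, rise 6 mm and re-grip.

>>> send_rows(linear=[[0,0,0],[0,0,0],[0,0,-0.25],[0,0,-0.25],[0,0,-0.25]], angular=[[0,0,0],[0,0,0],[0,0,0],[0,0,0],[0,0,0]], gripper=[30,30,30,30,26])

```text
time_s: 9.65
ee_pos: [0.5138, -0.0168, 0.1524]
ee_rot: [-3.142, 0.0, 3.11]
wrist_force: [0.4, -0.4, 0.4]
gripper_width: 0.0266
gripper_force: 0.0
```

>>> send_rows(linear=[[0,0,0],[0,0,0],[0,0,0],[0,0,0],[0,0,0]], angular=[[0,0,0],[0,0,0],[0,0,0],[0,0,0],[0,0,0]], gripper=[8,8,8,8,8])

```text
time_s: 10.15
ee_pos: [0.5136, -0.0166, 0.1521]
ee_rot: [3.141, -0.0, 3.11]
wrist_force: [0.1, 2.7, 0.4]
gripper_width: 0.0165
gripper_force: 4.9
```

```bash
python3 -c "
from h import *
s=ctrl.state(); print({k:np.round(s[k],4) for k in ('time_s','ee_pos','ee_rot','wrist_force','moment','gripper_width','gripper_force')})"
```

```text
{'time_s': np.float64(10.15), 'ee_pos': array([ 0.5136, -0.0166,  0.1521]), 'ee_rot': array([ 3.1413e+00, -2.0000e-04,  3.1098e+00]), 'wrist_force': array([0.1042, 2.7415, 0.4131]), 'moment': array([ 0.4805, -0.1311, -0.0649]), 'gripper_width': np.float64(0.0165), 'gripper_force': np.float64(4.9182)}
```

>>> send_rows(linear=[[0,0.01,0],[0,0.01,0],[0,0.01,0],[0,0.01,0]], angular=[[0,0,0],[0,0,0],[0,0,0],[0,0,0]], gripper=[5,5,5,5], squeeze=45)

```text
time_s: 10.55
ee_pos: [0.5137, -0.0165, 0.1521]
ee_rot: [3.142, -0.0, 3.11]
wrist_force: [0.3, 1.3, -0.3]
gripper_width: 0.0157
gripper_force: 44.8
```

```bash
cat > st.py <<'E'
from h import *
s=ctrl.state(); print({k:np.round(s[k],4).tolist() for k in ('time_s','ee_pos','ee_rot','wrist_force','moment','gripper_width','gripper_force')},np.degrees(s['ee_rot'][2]))
E
python3 st.py
```

```text
{'time_s': 10.55, 'ee_pos': [0.5137, -0.0165, 0.1521], 'ee_rot': [3.1416, -0.0001, 3.1097], 'wrist_force': [0.2966, 1.2504, -0.2831], 'moment': [0.2655, -0.2017, -0.2278], 'gripper_width': 0.0157, 'gripper_force': 44.777} 178.17341037177053
```

Firm grip at 15.7 mm and 45 N. First click: 24° clockwise (+tool z, 4.0 units).

>>> send_rows(linear=[[0,0,0],[0,0,0],[0,0,0],[0,0,0],[0,0,0]], angular=[[0,0,0.4],[0,0,0.8],[0,0,1.2],[0,0,1.6],[0,0,2.0]], gripper=[5,5,5,5,5])

```text
time_s: 11.05
ee_pos: [0.5138, -0.0163, 0.1521]
ee_rot: [3.141, 0.0, 2.899]
wrist_force: [0.5, 2.8, -1.7]
gripper_width: 0.0159
gripper_force: 44.9
```

```bash
python3 st.py
```

```text
{'time_s': 11.05, 'ee_pos': [0.5138, -0.0163, 0.1521], 'ee_rot': [3.1414, 0.0001, 2.8993], 'wrist_force': [0.4565, 2.8493, -1.7235], 'moment': [0.4622, -0.2879, 0.0939], 'gripper_width': 0.0159, 'gripper_force': 44.8994} 166.119454721088
```

>>> send_rows(linear=[[0,0,0],[0,0,0],[0,0,0],[0,0,0],[0,0,0]], angular=[[0,0,0.5],[0,0,1.0],[0,0,1.5],[0,0,2.0],[0,0,2.0]], gripper=[5,5,5,5,5])

```text
time_s: 11.55
ee_pos: [0.5139, -0.0161, 0.1521]
ee_rot: [3.141, -0.0, 2.69]
wrist_force: [1.1, 4.4, -2.7]
gripper_width: 0.016
gripper_force: 44.9
```

```bash
python3 st.py
```

```text
{'time_s': 11.55, 'ee_pos': [0.5139, -0.0161, 0.1521], 'ee_rot': [3.1409, -0.0, 2.6902], 'wrist_force': [1.1407, 4.4492, -2.6554], 'moment': [0.7071, -0.3942, -0.1015], 'gripper_width': 0.016, 'gripper_force': 44.8604} 154.13499097055347
```

>>> send_rows(linear=[[0,0.02,0],[0,0.02,0],[0,0.02,0],[0,0.02,0],[0,0.02,0]], angular=[[0,0,0.4],[0,0,0.8],[0,0,1.2],[0,0,1.6],[0,0,2.0]], gripper=[5,5,5,5,5])

```text
time_s: 12.05
ee_pos: [0.514, -0.0159, 0.1521]
ee_rot: [3.141, 0.0, 2.482]
wrist_force: [0.9, 2.8, -1.3]
gripper_width: 0.0156
gripper_force: 44.9
```

>>> send_rows(linear=[[0,0,0],[0,0,0],[0,0,0],[0,0,0],[0,0,0]], angular=[[0,0,0.5],[0,0,1.0],[0,0,1.5],[0,0,2.0],[0,0,2.0]], gripper=[5,5,5,5,5])

```text
time_s: 12.55
ee_pos: [0.5142, -0.0158, 0.1521]
ee_rot: [3.141, -0.0, 2.273]
wrist_force: [2.1, 4.8, -2.9]
gripper_width: 0.0161
gripper_force: 44.9
```

```bash
python3 st.py
python3 - <<'E'
from h import *
im,d=ctrl.read_camera("scene"); np.savez("scene2.npz",im=im,d=d)
im0=np.load("scene0.npz")["im"]
S=[cv2.resize(x[120:240,200:320],(400,400),interpolation=cv2.INTER_CUBIC) for x in (im0,im)]
cv2.imwrite("pics/c2.png",np.hstack(S))
E
```

```text
{'time_s': 12.55, 'ee_pos': [0.5142, -0.0158, 0.1521], 'ee_rot': [3.1409, -0.0001, 2.2726], 'wrist_force': [2.1166, 4.7924, -2.9247], 'moment': [0.7068, -0.4554, -0.0504], 'gripper_width': 0.0161, 'gripper_force': 44.8596} 130.21174251400805
```

View pics/c2.png

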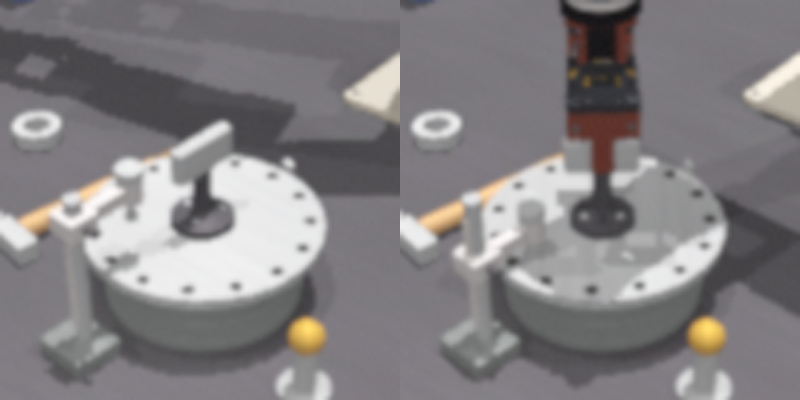

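The right crop shows the bar turned broadside in the fingers at (600,158), the holes back in step with the home picture, and the cap still low at (530,215). That is two clicks. Now the third, slowly.

>>> send_rows(linear=[[0,0.02,0],[0,0.02,0],[0,0.02,0],[0,0.02,0],[0,0.02,0]], angular=[[0,0,0.4],[0,0,0.8],[0,0,1.2],[0,0,1.6],[0,0,2.0]], gripper=[5,5,5,5,5])

```text
time_s: 13.1
ee_pos: [0.5144, -0.0157, 0.1521]
ee_rot: [3.141, 0.0, 2.064]
wrist_force: [1.0, 4.2, -3.0]
gripper_width: 0.0156
gripper_force: 44.9
```

>>> send_rows(linear=[[0,0,0],[0,0,0],[0,0,0],[0,0,0],[0,0,0]], angular=[[0,0,0.5],[0,0,1.0],[0,0,1.5],[0,0,2.0],[0,0,2.0]], gripper=[5,5,5,5,5])

```text
time_s: 13.6
ee_pos: [0.5146, -0.0156, 0.1521]
ee_rot: [3.141, -0.0, 1.855]
wrist_force: [2.9, 4.6, -4.6]
gripper_width: 0.016
gripper_force: 44.9
```

>>> send_rows(linear=[[0,0,0],[0,0,0],[0,0,0]], angular=[[0,0,0],[0,0,0],[0,0,0]], gripper=[5,5,5])

```text
time_s: 13.9
ee_pos: [0.5146, -0.0156, 0.1521]
ee_rot: [3.141, -0.0, 1.856]
wrist_force: [3.2, 4.3, -4.0]
gripper_width: 0.016
gripper_force: 44.9
```

```bash
python3 st.py
python3 - <<'E'
from h import *
im,d=ctrl.read_camera("scene"); np.savez("scene3.npz",im=im,d=d)
def find(im):  # sub-pixel dark holes on the flange, by sampling the 220 mm circle
    c=np.array([.515,-.0155]); a=np.radians(np.arange(0,360,.5)); g=cv2.cvtColor(im,cv2.COLOR_BGR2GRAY).astype(np.float32)
    g=cv2.GaussianBlur(g,(0,0),3)-g
    best=None
    for dx in np.arange(-.008,.0161,.002):
        for dy in np.arange(-.008,.0161,.002):
            P=np.c_[c[0]+dx+.11*np.cos(a),c[1]+dy+.11*np.sin(a),np.full(len(a),.084)]; p=proj("scene",P).astype(np.float32)
            v=cv2.remap(g,p[:,:1],p[:,1:],cv2.INTER_LINEAR).ravel()
            s=(np.degrees(a)>90)&(np.degrees(a)<200)|(np.degrees(a)<60)  # unshadowed-ish part
            F=np.sum((v*s*np.exp(1j*15*a)))
            if best is None or abs(F)>best[0]: best=(abs(F),np.degrees(np.angle(F))/15,dx,dy)
    return best
for k in range(4):
    try: print(k,find(np.load(f"scene{k}.npz")["im"]))
    except OSError: pass
S=[cv2.resize(np.load(f"scene{k}.npz")["im"][120:240,200:320],(400,400),interpolation=cv2.INTER_CUBIC) for k in (1,3)]
cv2.imwrite("pics/c3.png",np.hstack(S))
E
```

```text
{'time_s': 13.9, 'ee_pos': [0.5146, -0.0156, 0.1521], 'ee_rot': [3.141, -0.0001, 1.8564], 'wrist_force': [3.1614, 4.3112, -4.0131], 'moment': [0.6225, -0.6024, -0.1838], 'gripper_width': 0.016, 'gripper_force': 44.8978} 106.3624970488337
0 (np.float64(5339.2314874844305), np.float64(8.021966062950474), np.float64(0.0), np.float64(-0.002))
1 (np.float64(5327.253532267779), np.float64(8.311928755169275), np.float64(0.0), np.float64(-0.002))
2 (np.float64(4727.604791729038), np.float64(10.113667271690792), np.float64(0.0), np.float64(0.0))
3 (np.float64(5051.325341354275), np.float64(10.942858524241965), np.float64(0.002), np.float64(0.0))
```

View pics/c3.png

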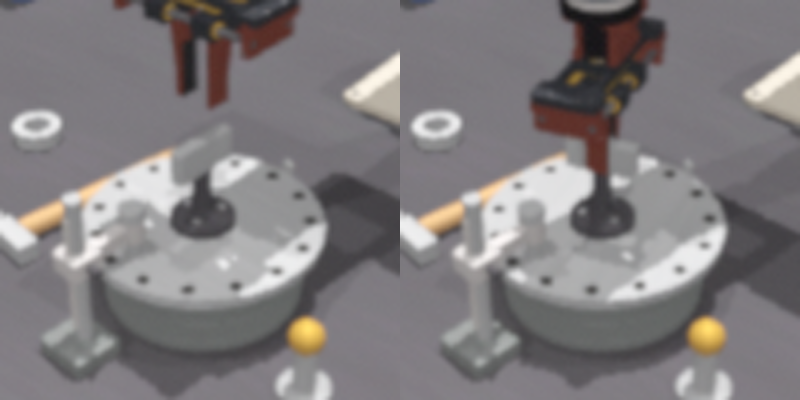

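>>> send_rows(linear=[[0,0.01,0],[0,0.01,0],[0,0.01,0],[0,0.01,0]], angular=[[0,0,0.2],[0,0,0.4],[0,0,0.4],[0,0,0.4]], gripper=[5,5,5,5])

```text
time_s: 14.35
ee_pos: [0.5146, -0.0156, 0.1521]
ee_rot: [3.141, 0.0, 1.812]
wrist_force: [2.2, 5.4, -4.5]
gripper_width: 0.0155
gripper_force: 44.9
```

```bash
python3 st.py
cat > ph.py <<'E'
from h import *
import sys
if len(sys.argv)>1: im,d=ctrl.read_camera("scene"); np.savez(f"scene{sys.argv[1]}.npz",im=im,d=d)
a=np.radians(np.arange(0,360,.5)); D=np.degrees(a)
def ph(im,s,c):
    g=cv2.cvtColor(im,cv2.COLOR_BGR2GRAY).astype(np.float32); g=cv2.GaussianBlur(g,(0,0),3)-g
    p=proj("scene",np.c_[c[0]+.11*np.cos(a),c[1]+.11*np.sin(a),np.full(len(a),.084)]).astype(np.float32)
    v=cv2.remap(g,p[:,:1],p[:,1:],cv2.INTER_LINEAR).ravel(); return np.degrees(np.angle(np.sum(v*s*np.exp(15j*a))))/15
for k in range(9):
    try: im=np.load(f"scene{k}.npz")["im"]
    except OSError: continue
    print(k,[[round(ph(im,s,c),2) for s in (D<72,(D>=72)&(D<144),(D>=144)&(D<216),(D>=216)&(D<288),D<216,D<360)] for c in ((.515,-.0165),)])
E
python3 ph.py 4
```

```text
{'time_s': 14.35, 'ee_pos': [0.5146, -0.0156, 0.1521], 'ee_rot': [3.1415, 0.0, 1.8123], 'wrist_force': [2.2093, 5.3576, -4.4637], 'moment': [0.6377, -0.592, 0.0517], 'gripper_width': 0.0155, 'gripper_force': 44.9304} 103.83830343445811
0 [[np.float64(7.88), np.float64(7.6), np.float64(7.52), np.float64(7.32), np.float64(7.68), np.float64(7.89)]]
1 [[np.float64(8.0), np.float64(7.72), np.float64(9.04), np.float64(9.36), np.float64(8.1), np.float64(8.07)]]
2 [[np.float64(9.36), np.float64(9.23), np.float64(11.18), np.float64(8.65), np.float64(9.76), np.float64(9.28)]]
3 [[np.float64(9.76), np.float64(9.33), np.float64(11.4), np.float64(9.99), np.float64(10.06), np.float64(9.72)]]
4 [[np.float64(7.45), np.float64(7.17), np.float64(9.39), np.float64(8.12), np.float64(7.81), np.float64(7.65)]]
```

>>> send_rows(linear=[[0,0,0],[0,0,0],[0,0,0],[0,0,0],[0,0,0]], angular=[[0,0,-0.07],[0,0,-0.07],[0,0,-0.07],[0,0,-0.07],[0,0,-0.07]], gripper=[5,5,5,5,5])

```text
time_s: 14.9
ee_pos: [0.5147, -0.0156, 0.1521]
ee_rot: [3.141, 0.0, 1.82]
wrist_force: [1.9, 4.7, -3.5]
gripper_width: 0.0159
gripper_force: 44.9
```

```bash
python3 st.py; python3 ph.py 5 | tail -2
python3 - <<'E'
from h import *
z=np.load("scene5.npz");d=z["d"]; r,c=np.nonzero(d>0); P=cloud("scene",np.c_[c,r],d[r,c]); m=(np.hypot(P[:,0]-.598,P[:,1]+.036)<.013)&(P[:,2]>.1)&(P[:,2]<.2); print("cap z",np.percentile(P[m,2],[50,80,90,97]),m.sum())
cv2.imwrite("pics/c5.png",cv2.resize(z["im"][100:260,140:354],(800,598)))
E
```

```text
{'time_s': 14.9, 'ee_pos': [0.5147, -0.0156, 0.1521], 'ee_rot': [3.1414, 0.0, 1.8197], 'wrist_force': [1.8855, 4.6608, -3.4783], 'moment': [0.6399, -0.6118, 0.0399], 'gripper_width': 0.0159, 'gripper_force': 44.9308} 104.25886586638298
4 [[np.float64(7.45), np.float64(7.17), np.float64(9.39), np.float64(8.12), np.float64(7.81), np.float64(7.65)]]
5 [[np.float64(7.84), np.float64(7.41), np.float64(9.72), np.float64(8.42), np.float64(8.12), np.float64(7.96)]]
cap z [0.13138196 0.13782291 0.13861975 0.1394382 ] 72
```

View pics/c5.png

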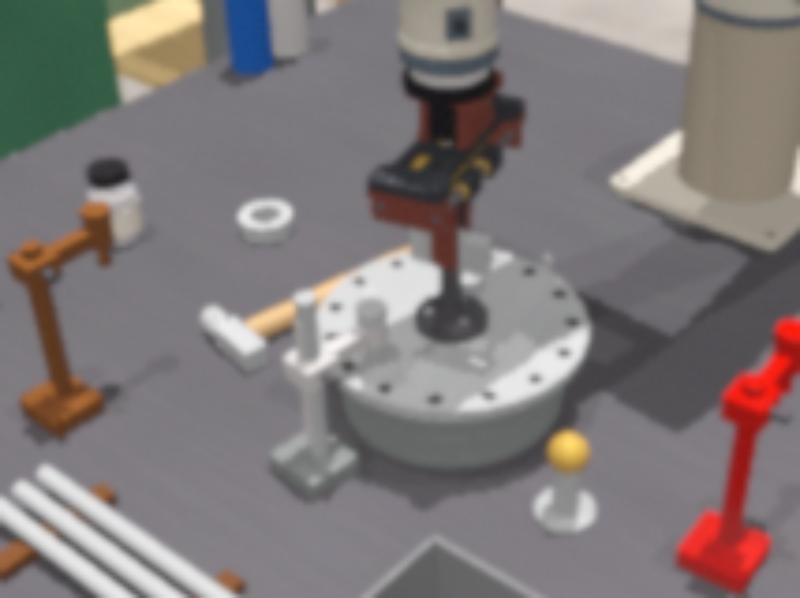

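The handle is gripped at (450,250), the hole phase is back at its home value of about 7.8°, and the cap at (372,320) is still about 139 mm high. The finial, hammer, collar and other stands are untouched. Handing in.

```bash
python3 -c "
from workcell import ctrl
print(ctrl.job_done())"
```

```text
the job is handed in; nothing more can be done
None
```

The job is handed in: the gauge foot is pressed about 5 mm into its spring, and the table rests on the third stop with the handle still gripped; the hand-in call gave no verdict.

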